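Pull out the vial tray of a sampler whose lock may be on

ROBOT

A 6-joint arm with a two-finger parallel gripper is mounted at the origin on the work surface. World frame = base frame: x ahead of the robot, y to its left, z up, the work surface at z = 0. Lengths are in mm, angles in rad, forces in N, time in s.
With the tool pointing down it reaches from about 325 to 850 mm from the base axis. Payload 4.4 kg.
Tool frame: the origin (TCP) lies between the finger pads; the fingertips stand 19 mm ahead of it and the grasp point (between the pads) is the TCP (manip.tips_ahead is the distance from the TCP to the fingertips, in mm); z points along the fingers, y is the direction in which the jaws open and shut (so a half turn about z gives the same grasp; the last joint's range is limited). The gripper opens to 94 mm and grips with 3 to 60 N. Pads are 16 mm wide; open, the fingers measure 119 mm over their backs; the gripper's body (75 mm by 177 mm) begins 78 mm behind the grasp point.
Start: joints at [0.998, 0.207, 1.542, -0, 1.393, -0.15], TCP at [235.941, 524.365, 224.447] pointing down, gripper open.
Joint ranges: [-2.73, 2.73], [-0.86, 2.22], [0.23, 2.46], [-1.11, 4.25], [0.08, 2.63], [-2.82, 2.82]. Speed limits (rad/s): [2.79, 2.79, 3.14, 3.14, 3.14, 3.14].

INTERFACE

Orientations are given as [roll, pitch, yaw] about the fixed x, y, z axes, in that order (R = Rz(yaw) Ry(pitch) Rx(roll)).
In Python, from workcell import manip gives the robot as it stands.
- The arm moves only by the shell command python3 -m jog 'ROWS' [OPENING] [FORCE]. ROWS is JSON, a list of rows, each an object of numbers: "dx", "dy", "dz": the shift along the world's x, y, z in mm; "ax", "ay", "az": the turn, a rotation vector about the world's x, y, z in rad. In form: [{"dx": .., "dy": .., "dz": .., "ax": .., "ay": .., "az": ..}, ...]. A call has 1 to 12 rows; each row is the pose to reach, as a shift and turn from the pose commanded when the call began; what a row does not reach only later rows make up. A row lasts 1/10 s, in which the tool goes at most 50 mm and 8.59 degrees, less where a joint would pass 70% of its speed; a pose out of reach is approached as far as the arm can. A call with a gripper value outside its range is refused whole. OPENING is the opening, from 0 (shut) to 1 (fully open), set as the call begins (- or left out, the last holds). The fingers move at their own pace and stop on an object; FORCE is the grip in N (left out, the last holds). Time passes only in rows, so rows that repeat a pose let the fingers close. It gives the time, the measured TCP pose, the force and the opening at its end, in the units of the state.
- manip.get_state(): the state, without advancing time (a new reading comes with each control period).
- manip.grab_frame(name): name is "scene" or "top" or "wrist"; returns (picture, depth): 420x560x3 uint8, red, green, blue; 420x560 float32, mm along the optical axis (not along the pixel's ray), 0 where there is no reading.
- manip.calibration(name): a dict with "K" (3x3 intrinsics, pixels), "distortion" ([k1, k2, p1, p2, k3] as OpenCV has them; the pictures are not rectified), "world_to_cam" (4x4, takes a point from world to camera coordinates). Camera axes: x right, y up, looking along -z (the intrinsics and any distortion apply to the point x, -y, -z); pixel columns grow to the right and rows downward; lengths in mm; the calibration is good to about 2 mm. A picture is of the moment at which its call begins: read the wrist's pose just before it. calibration takes no time and is no camera call; for the wrist camera it gives the pose at the moment of the call.
- manip.sign_off(): hands the job in, once; it reports no verdict.
Trained networks look in the newest picture that a camera, given by its name, has taken for a name from the list of things; names that differ only in an ending like _2 or _b are one class to them, and where a whole thing is asked for, a point or a joint stands for the part that bears it (a point fixed in the world has none). Each returns a list of dicts, best first, with "score" (0 to 1); they miss things now and then, are a little off and sometimes report something else, mostly with a low value. They report only what shows in the picture. A call takes as long as a camera call. They do not tell look-alikes from the thing itself.
- manip.recognise(thing, camera): "extent" ([left, top, right, bottom] in pixels, round what is visible of it).
- manip.cut_out(thing, camera): "region" (420x560 bool, what is visible of it) and "extent" ([left, top, right, bottom] in pixels, round what is visible of it).
- manip.landmark_of(thing, camera): "at" ([row, column] in pixels: a listed point, or the origin of a listed thing).
The state is a dict: "clock": time; "joints": joint angles; "joint_velocities": joint speeds; "joint_torque": joint torques, N m; "ee_pos": TCP position; "orientation": TCP orientation; "force": force on the tool from outside, world axes, zero at the start; "moment": the same for the moment, N m; "width": finger opening in mm.
Only numpy, scipy, OpenCV 4.12 (cv2) and the standard library are available. Lean on these libraries where they do the work, as an engineer would, in place of code of your own. Each camera call takes 0.05 s, during which the arm holds its last target. There are 200 camera calls.

TASK

Slide the vial tray of the white sampler all the way out along its rails until it stops, then let go of it. A lock with an unmarked blue thumb piece behind the tray may be holding it, and nothing shows whether it is; only the tray itself can tell you. If it will not move, push the thumb piece right over to the other end of its slot and pull the tray again. Leave the amber bottle standing where it is.

Things in the scene. Friction and masses are not known exactly. Their poses are not given: they have to be found in the camera images.
- sampler: White base fixed to the bench, 340 x 180 x 50 mm (its x, y, z), origin: centre of its underside, z up. The tray slides on its top between rails 12 mm high at y = -72 and +72 mm; it starts fully in and comes out towards -x of this frame, 100 mm to a stop. Free, it needs about 3 N and stays where left; locked, it gives 2 mm and stops dead.
- tray_grip (a point): Point in the tray's black grip block, 12 mm below its top, 84 mm above the bench. Block: 20 mm along the sampler's x, 30 mm along y, 38 mm tall on the tray's 170 x 130 mm plate (top 58 mm above bench). Rack of vials, top 100 mm above bench, starts 39 mm to the block's +x side. In the sampler's frame: x = -40 mm tray in, -140 mm fully out, y = 0.
- lock_grip (a point): Point in the blue thumb piece (18 x 18 mm, 34 mm tall, on the base), 10 mm below its top, 74 mm above the bench; at x = 138 mm in the sampler's frame, 24 mm behind the tray. Slides along y from -20 to +20 mm with 2 N, stays where left; starts within 4 mm of the -20 end. One end locks the tray, the other frees it: which is which varies, unseen. Halfway it locks.
- bottle: Loose amber bottle with a blue cap, 66 mm in diameter, 135 mm tall, on the bench beside the sampler on its -y side, about 200 mm from the sampler's middle line. Origin: centre of its underside, z up. To be left standing where it is.
Not all that is in view belongs to the job. There is more than one size of the bottle; the job needs the middle-sized.

How it is judged (in metres and radians):
At the end, for the whole second after the job is handed in: The tray has been slid out to within 12 mm of its stop (100 mm from fully in) and stays there, let go; the bottle stands upright within 30 mm of where it was (x of tray_grip in the frame of sampler below -0.128 m and distance of bottle from where it was at the start of the episode below 0.03 m and angle between bottle's own z axis and vertical below 0.2 rad); the robot touches nothing.
It fails at once if the amber bottle is knocked over (angle between bottle's own z axis and vertical above 0.5 rad).
It also fails if it takes over 64 s, if anything falls off the work surface, if the arm or the gripper's body presses on something with over 40 N, if the wrist force passes 120 N, or if a joint passes its speed limit or range.

## Working session

There is one attempt and no reset: what is moved stays moved. The work goes in short steps, Python scripts to look and compute and a shell command to move; the robot and the scene stay as the last step left them, time stands still between calls to the robot, and variables do not carry over. Pictures are saved under pics/ and viewed, about 8 in all and at most 12, crops included, and the job is handed in when it is done.

```bash
mkdir -p pics; ls; cat > h.py <<'E'
import numpy as np, cv2
from workcell import manip
def grab(cam,fn=None):
    c=manip.calibration(cam); im,d=manip.grab_frame(cam)
    if fn: cv2.imwrite('pics/'+fn,im[:,:,::-1])
    return c,im,d
def ray(c,uv):
    u=cv2.undistortPoints(np.array(uv,float).reshape(-1,1,2),np.array(c['K']),np.array(c['distortion'])).reshape(-1,2)
    W=np.array(c['world_to_cam']);R=W[:3,:3];t=W[:3,3]
    v=np.c_[u[:,0],-u[:,1],-np.ones(len(u))]
    return -R.T@t, v@R   # origin, dirs (depth-scaled)
def at_z(c,uv,z):
    o,v=ray(c,uv); return o+v*((z-o[2])/v[:,2])[:,None]
def at_d(c,uv,d):
    o,v=ray(c,uv); return o+v*np.asarray(d).reshape(-1,1)
E
python3 - <<'E'
from h import *
np.set_printoptions(precision=1,suppress=True)
cs={}
for cam in('top','scene'):
    c,im,d=grab(cam,cam+'0.png')
    for t,z in(('tray_grip',84),('lock_grip',74),('sampler',0),('bottle',0)):
        for r in manip.landmark_of(t,cam)[:4]:
            p=r['at'];print(cam,t,round(r['score'],2),np.array(p),at_z(c,[p[::-1]],z)[0])
    for r in manip.recognise('bottle',cam):print(cam,'bottle ext',r)
print(manip.get_state())
E
```

```text
pics
top tray_grip 0.6 [303.4 316.9] [517.7 -37.5  84. ]
top lock_grip 0.63 [287.9 195. ] [549.1 144.   74. ]
top sampler 0.6 [302.9 285. ] [524.8   8.8   0. ]
top bottle 0.9 [190.1 333.6] [711.2 -82.7   0. ]
top bottle 0.85 [135.  302.3] [813.2 -34.4   0. ]
top bottle 0.66 [163.7 396.3] [ 753.9 -194.8    0. ]
top bottle ext {'extent': [289.0, 108.1, 317.2, 150.2], 'score': 0.96}
top bottle ext {'extent': [372.5, 115.8, 440.0, 187.4], 'score': 0.88}
top bottle ext {'extent': [314.8, 156.0, 360.8, 203.1], 'score': 0.63}
scene tray_grip 0.7 [153.6 284.1] [515.6 -42.2  84. ]
scene lock_grip 0.47 [184.9 362.1] [555.7 136.1  74. ]
scene sampler 0.73 [185.6 304. ] [516.9   4.2  -0. ]
scene bottle 0.93 [247.9 239.1] [725.2 -77.8   0. ]
scene bottle 0.84 [287.6 247.1] [811.3 -31.2   0. ]
scene bottle 0.59 [247.2 180.2] [ 756.5 -194.7    0. ]
scene bottle ext {'extent': [231.5, 253.0, 259.6, 299.0], 'score': 0.95}
scene bottle ext {'extent': [150.7, 181.0, 201.7, 264.3], 'score': 0.8}
scene bottle ext {'extent': [217.0, 194.3, 255.6, 257.1], 'score': 0.74}
{'clock': 0.6, 'joints': array([ 1. ,  0.2,  1.5, -0. ,  1.4, -0.2]), 'joint_velocities': array([ 0., -0.,  0., -0.,  0., -0.]), 'joint_torque': array([ -0. , -37.1, -28.2,   0.1,   0. ,  -0. ]), 'ee_pos': array([236. , 524.4, 224.5]), 'orientation': array([3.1, 0. , 2.7]), 'force': array([-0.3, -0.1,  0.6]), 'moment': array([ 0., -0., -0.]), 'width': 94.07892445818484}
```

```bash
python3 -c "
import cv2,numpy as np
a=cv2.imread('pics/top0.png');b=cv2.imread('pics/scene0.png')
cv2.imwrite('pics/v1.png',cv2.resize(a[90:400,120:460],None,fx=2.3,fy=1.9))
"
```

```text
(no output)
```

View pics/v1.png

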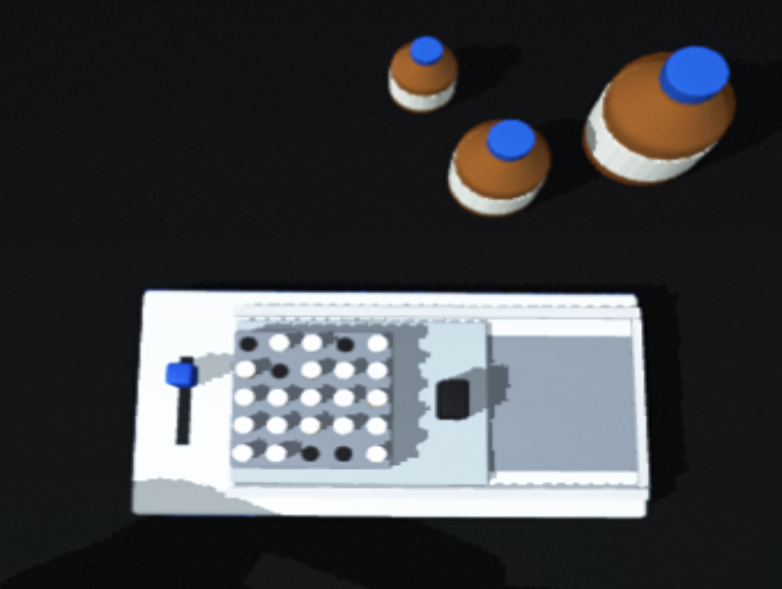

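View pics/scene0.png

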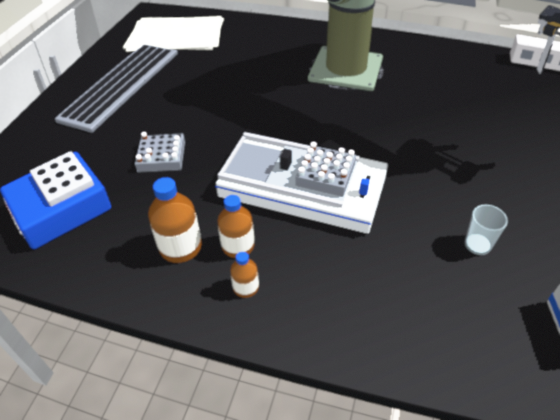

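Top crop: grip block black (crop 452,398), thumb (181,375), sitting at the far (world +x) end of its slot. The middle of the three bottles is at crop (500,165) = full frame (337,180). Scene: look-alikes are bottles at (176,225) large, (236,228) middle, (244,277) small, and racks at (160,150) and (63,178). The sampler's rack at (327,168) and its block at (286,158) are the ones wanted. Now precise measurement by depth.

```bash
cat > meas.py <<'E'
from h import *
np.set_printoptions(precision=1,suppress=True)
def cloud(cam,fn=None):
    c,im,d=grab(cam,fn); v,u=np.nonzero(d>0)
    return at_d(c,np.c_[u,v],d[v,u]),im[v,u].astype(int),np.c_[u,v]
if __name__=='__main__':
  for cam in('top','scene'):
    P,C,_=cloud(cam)
    near=(abs(P[:,0]-525)<160)&(abs(P[:,1]-5)<230)
    m=near&(P[:,2]>40)&(P[:,2]<66)
    r=cv2.minAreaRect(P[m][:,:2].astype(np.float32)); print(cam,'base',r,np.median(P[m][:,2]))
    k=near&(C.max(1)<70)&(P[:,2]>90)&(P[:,2]<101)&(np.hypot(P[:,0]-518,P[:,1]+40)<30)
    print('block top',k.sum(),P[k].mean(0),P[k].min(0),P[k].max(0))
    b=near&(C[:,2]>C[:,0]+60)&(P[:,2]>60)
    print('thumb',b.sum(),P[b].mean(0),P[b].min(0),P[b].max(0)); q=b&(P[:,2]>81);print('thumb top',q.sum(),P[q].mean(0))
    g=(C[:,2]>C[:,0]+60)&(abs(P[:,2]-135)<8)&(P[:,0]>650)&(P[:,0]<900);print('caps',g.sum(),P[g].mean(0) if g.any() else '')
E
python3 meas.py
```

```text
top base ((525.6344604492188, 2.7662506103515625), (341.69891357421875, 182.44322204589844), 86.89659118652344) 50.54406223481067
block top 265 [522.6 -36.8  95.2] [508.8 -47.   91.7] [536.6 -26.4  98.9]
thumb 156 [550.  138.3  80.7] [541.9 130.8  60.6] [558.9 147.5  86.8]
thumb top 112 [550.7 139.3  83.3]
caps 326 [718.2 -82.8 134.3]
scene base ((527.8917846679688, 2.2393035888671875), (343.2387390136719, 183.6975555419922), 87.2355728149414) 50.6054758402139
block top 67 [528.8 -35.3  94.4] [514.5 -43.6  90.4] [541.6 -27.5  97.2]
thumb 108 [557.5 140.4  76.5] [544.9 131.5  60.1] [563.5 148.5  86.4]
thumb top 49 [554.4 140.7  83.6]
caps 191 [722.6 -82.5 133.3]
```

```bash
python3 -m jog '[{"dx":20,"dy":-40,"az":-0.09},{"dx":40,"dy":-80,"az":-0.18},{"dx":60,"dy":-120,"az":-0.28},{"dx":80,"dy":-160,"az":-0.38},{"dx":102,"dy":-200,"az":-0.48},{"dx":123,"dy":-240,"az":-0.58},{"dx":144,"dy":-280,"az":-0.68},{"dx":164,"dy":-320,"az":-0.78},{"dx":185,"dy":-360,"az":-0.88},{"dx":205,"dy":-400,"az":-0.98},{"dx":226,"dy":-440,"az":-1.08},{"dx":246,"dy":-480,"az":-1.18}]' 1; python3 -c "
from workcell import manip;print(manip.get_state())"
```

```text
{'clock': 0.7, 'joints': array([ 9.97519974e-01,  2.06560254e-01,  1.54146618e+00,  1.97622459e-05,
        1.39351292e+00, -1.50498502e-01]), 'joint_velocities': array([ 1.98297740e-03, -7.36453919e-05,  1.08483852e-03, -2.58416912e-05,
        2.33944691e-05,  1.97637858e-03]), 'joint_torque': array([-9.36377764e-04, -3.70750916e+01, -2.81695569e+01,  6.98492001e-02,
        2.75222829e-02, -2.77291167e-05]), 'ee_pos': array([235.93336146, 524.38634628, 224.48533847]), 'orientation': array([ 3.14153704e+00, -1.12421419e-05,  2.71881132e+00]), 'force': array([-0.45732554, -0.26318521, -0.06362579]), 'moment': array([-0.03175706, -0.0138862 , -0.00243846]), 'width': 93.97178195153093}validation failed for argument at $[0]...
```

```bash
python3 -m jog '[{"dx":20,"dy":-40,"dz":0,"ax":0,"ay":0,"az":-0.1},{"dx":40,"dy":-80,"dz":0,"ax":0,"ay":0,"az":-0.2},{"dx":60,"dy":-120,"dz":0,"ax":0,"ay":0,"az":-0.3},{"dx":80,"dy":-160,"dz":0,"ax":0,"ay":0,"az":-0.4},{"dx":102,"dy":-200,"dz":0,"ax":0,"ay":0,"az":-0.5},{"dx":123,"dy":-240,"dz":0,"ax":0,"ay":0,"az":-0.6},{"dx":144,"dy":-280,"dz":0,"ax":0,"ay":0,"az":-0.7},{"dx":164,"dy":-320,"dz":0,"ax":0,"ay":0,"az":-0.8},{"dx":185,"dy":-360,"dz":0,"ax":0,"ay":0,"az":-0.9},{"dx":205,"dy":-400,"dz":0,"ax":0,"ay":0,"az":-1.0},{"dx":226,"dy":-440,"dz":0,"ax":0,"ay":0,"az":-1.1},{"dx":246,"dy":-480,"dz":0,"ax":0,"ay":0,"az":-1.2}]' 1
```

```text
clock: 1.9
ee_pos: [482.7, 42.5, 224.8]
orientation: [3.141, -0.0, 1.514]
force: [1.2, 0.3, 0.1]
width: 94.4
```

```bash
python3 -m jog '[{"dx":20,"dy":-40,"dz":0,"ax":0,"ay":0,"az":0},{"dx":42,"dy":-80,"dz":0,"ax":0,"ay":0,"az":0},{"dx":42,"dy":-80,"dz":0,"ax":0,"ay":0,"az":0},{"dx":42,"dy":-80,"dz":0,"ax":0,"ay":0,"az":0}]'
python3 - <<'E'
from meas import *
P,C,uv=cloud('wrist','w1.png')
k=(C.max(1)<70)&(abs(P[:,2]-96)<5)&(np.hypot(P[:,0]-523,P[:,1]+37)<35)
if k.any(): print(k.sum(),P[k].mean(0),P[k].min(0),P[k].max(0),cv2.minAreaRect(P[k][:,:2].astype(np.float32)))
for t,z in(('tray_grip',84),('lock_grip',74)):
  c=manip.calibration('wrist')
  for r in manip.landmark_of(t,'wrist')[:2]: print(t,r['score'],r['at'],at_z(c,[r['at'][::-1]],z))
E
```

```text
clock: 2.3
ee_pos: [523.9, -36.3, 224.2]
orientation: [-3.141, -0.001, 1.517]
force: [-1.0, 0.1, 0.6]
width: 94.0
798 [523.1 -36.6  95.1] [508.6 -47.4  91. ] [537.5 -27.   97.3] ((523.2323608398438, -37.06818389892578), (19.199600219726562, 28.329261779785156), 86.396240234375)
tray_grip 0.72 [203.1, 278.2] [[522.  -37.2  84. ]]
```

View pics/w1.png

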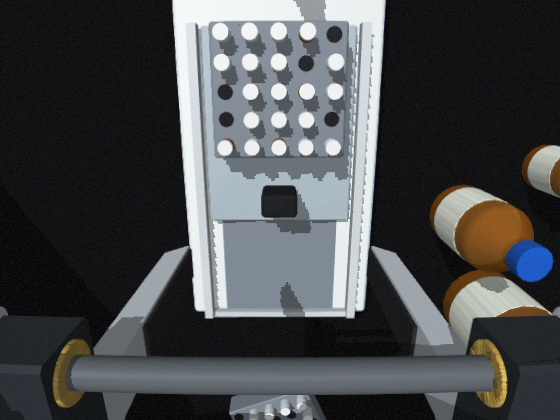

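The wrist picture shows the grip block at (279,201), square to the jaws and clear of the rails and vials. The target bottle is at (490,230), well aside. Its centre measures (523.2, -37.1), top 95, as the description requires. Descend and close.

```bash
python3 -m jog '[{"dx":-1,"dy":-1,"dz":-30,"ax":0,"ay":0,"az":0},{"dx":-1,"dy":-1,"dz":-60,"ax":0,"ay":0,"az":0},{"dx":-1,"dy":-1,"dz":-90,"ax":0,"ay":0,"az":0},{"dx":-1,"dy":-1,"dz":-115,"ax":0,"ay":0,"az":0},{"dx":-1,"dy":-1,"dz":-132,"ax":0,"ay":0,"az":0},{"dx":-1,"dy":-1,"dz":-140,"ax":0,"ay":0,"az":0},{"dx":-1,"dy":-1,"dz":-140,"ax":0,"ay":0,"az":0}]' && python3 -m jog '[{"dx":0,"dy":0,"dz":0,"ax":0,"ay":0,"az":0},{"dx":0,"dy":0,"dz":0,"ax":0,"ay":0,"az":0},{"dx":0,"dy":0,"dz":0,"ax":0,"ay":0,"az":0},{"dx":0,"dy":0,"dz":0,"ax":0,"ay":0,"az":0},{"dx":0,"dy":0,"dz":0,"ax":0,"ay":0,"az":0},{"dx":0,"dy":0,"dz":0,"ax":0,"ay":0,"az":0},{"dx":0,"dy":0,"dz":0,"ax":0,"ay":0,"az":0},{"dx":0,"dy":0,"dz":0,"ax":0,"ay":0,"az":0}]' 0.2 20
```

```text
clock: 3.15
ee_pos: [521.8, -35.3, 83.6]
orientation: [-3.139, -0.001, 1.52]
force: [-0.0, 0.2, 0.8]
width: 94.1
clock: 3.95
ee_pos: [522.9, -36.7, 84.4]
orientation: [-3.141, -0.0, 1.519]
force: [0.1, 0.1, 0.3]
width: 33.5
```

```bash
python3 -m jog '[{"dx":0,"dy":0,"dz":0,"ax":0,"ay":0,"az":0},{"dx":0,"dy":0,"dz":0,"ax":0,"ay":0,"az":0},{"dx":0,"dy":0,"dz":0,"ax":0,"ay":0,"az":0}]' && python3 -m jog '[{"dx":0,"dy":-2,"dz":0,"ax":0,"ay":0,"az":0},{"dx":-0.2,"dy":-4,"dz":0,"ax":0,"ay":0,"az":0},{"dx":-0.3,"dy":-6,"dz":0,"ax":0,"ay":0,"az":0},{"dx":-0.4,"dy":-8,"dz":0,"ax":0,"ay":0,"az":0},{"dx":-0.4,"dy":-8,"dz":0,"ax":0,"ay":0,"az":0}]'
```

```text
clock: 4.25
ee_pos: [523.1, -36.7, 84.4]
orientation: [3.141, 0.0, 1.519]
force: [1.1, 0.4, -1.5]
width: 30.1
clock: 4.75
ee_pos: [522.9, -40.0, 84.4]
orientation: [3.141, -0.009, 1.517]
force: [2.4, 14.5, -0.7]
width: 30.0
```

The pull stalled at 3 mm with 14.5 N, so the tray is locked. Ease back, let go, rise and go to the thumb piece.

```bash
python3 -m jog '[{"dx":0.2,"dy":4,"dz":0,"ax":0,"ay":0,"az":0},{"dx":0.4,"dy":7,"dz":0,"ax":0,"ay":0,"az":0},{"dx":0.4,"dy":7,"dz":0,"ax":0,"ay":0,"az":0}]' && python3 -m jog '[{"dx":0,"dy":0,"dz":0,"ax":0,"ay":0,"az":0},{"dx":0,"dy":0,"dz":0,"ax":0,"ay":0,"az":0},{"dx":0,"dy":0,"dz":0,"ax":0,"ay":0,"az":0},{"dx":0,"dy":0,"dz":0,"ax":0,"ay":0,"az":0},{"dx":0,"dy":0,"dz":30,"ax":0,"ay":0,"az":0},{"dx":0,"dy":0,"dz":60,"ax":0,"ay":0,"az":0},{"dx":0,"dy":0,"dz":90,"ax":0,"ay":0,"az":0},{"dx":5,"dy":35,"dz":100,"ax":0,"ay":0,"az":0},{"dx":12,"dy":75,"dz":100,"ax":0,"ay":0,"az":0},{"dx":20,"dy":120,"dz":100,"ax":0,"ay":0,"az":0},{"dx":28,"dy":160,"dz":100,"ax":0,"ay":0,"az":0},{"dx":28,"dy":176,"dz":100,"ax":0,"ay":0,"az":0}]' 1 && python3 -m jog '[{"dx":0,"dy":0,"dz":0,"ax":0,"ay":0,"az":0},{"dx":0,"dy":0,"dz":0,"ax":0,"ay":0,"az":0}]'
python3 - <<'E'
from meas import *
P,C,uv=cloud('wrist','w2.png')
b=(C[:,2]>C[:,0]+60)&(abs(P[:,2]-84)<4)&(np.hypot(P[:,0]-551,P[:,1]-139)<40)
print(b.sum(),P[b].mean(0),P[b].min(0),P[b].max(0)) if b.any() else print('none')
P,C,uv=cloud('top')
k=(C.max(1)<70)&(abs(P[:,2]-96)<5)&(np.hypot(P[:,0]-523,P[:,1]+37)<35)
if k.any():print('block',P[k].mean(0))
E
```

```text
clock: 5.05
ee_pos: [523.0, -37.9, 84.4]
orientation: [3.141, 0.001, 1.519]
force: [1.1, 0.5, -1.7]
width: 29.9
clock: 6.25
ee_pos: [551.2, 141.4, 184.6]
orientation: [3.141, -0.001, 1.522]
force: [-0.2, -0.7, -0.4]
width: 93.8
clock: 6.45
ee_pos: [550.5, 137.5, 184.1]
orientation: [-3.141, 0.001, 1.519]
force: [0.6, -0.4, -0.2]
width: 93.9
513 [550.8 139.7  83. ] [542.2 130.3  80.3] [559.4 148.5  85.1]
block [522.7 -37.2  95.1]
```

View pics/w2.png

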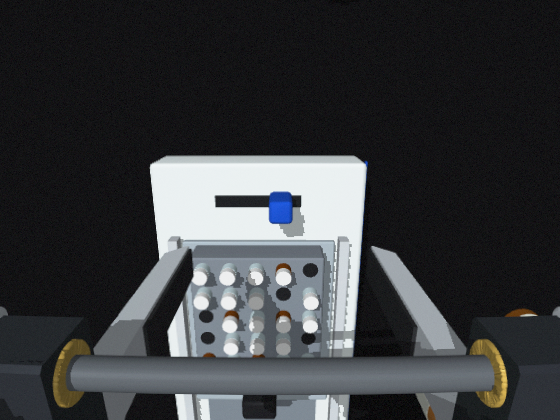

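The wrist picture shows the thumb at (281,207), towards the right end of its slot (215–300). It measures (550.8, 139.7), top 83–84. Half-close, descend and grip.

```bash
python3 -m jog '[{"dx":0,"dy":2,"dz":0,"ax":0,"ay":0,"az":0},{"dx":0,"dy":2,"dz":0,"ax":0,"ay":0,"az":0},{"dx":0,"dy":2,"dz":-20,"ax":0,"ay":0,"az":0},{"dx":0,"dy":2,"dz":-45,"ax":0,"ay":0,"az":0},{"dx":0,"dy":2,"dz":-70,"ax":0,"ay":0,"az":0},{"dx":0,"dy":2,"dz":-90,"ax":0,"ay":0,"az":0},{"dx":0,"dy":2,"dz":-103,"ax":0,"ay":0,"az":0},{"dx":0,"dy":2,"dz":-108,"ax":0,"ay":0,"az":0},{"dx":0,"dy":2,"dz":-108,"ax":0,"ay":0,"az":0}]' 0.5 && python3 -m jog '[{"dx":0,"dy":0,"dz":0,"ax":0,"ay":0,"az":0},{"dx":0,"dy":0,"dz":0,"ax":0,"ay":0,"az":0},{"dx":0,"dy":0,"dz":0,"ax":0,"ay":0,"az":0},{"dx":0,"dy":0,"dz":0,"ax":0,"ay":0,"az":0},{"dx":0,"dy":0,"dz":0,"ax":0,"ay":0,"az":0},{"dx":0,"dy":0,"dz":0,"ax":0,"ay":0,"az":0}]' 0.1 15
```

```text
clock: 7.45
ee_pos: [550.8, 140.1, 76.1]
orientation: [-3.141, 0.0, 1.518]
force: [0.5, 0.5, -0.2]
width: 47.1
clock: 8.05
ee_pos: [551.3, 140.5, 77.1]
orientation: [3.141, -0.0, 1.519]
force: [-0.9, -0.1, 3.4]
width: 18.0
```

```bash
python3 -m jog '[{"dx":-4,"dy":0.2,"dz":0,"ax":0,"ay":0,"az":0},{"dx":-9,"dy":0.5,"dz":0,"ax":0,"ay":0,"az":0},{"dx":-14,"dy":0.7,"dz":0,"ax":0,"ay":0,"az":0},{"dx":-19,"dy":1,"dz":0,"ax":0,"ay":0,"az":0},{"dx":-24,"dy":1.3,"dz":0,"ax":0,"ay":0,"az":0},{"dx":-29,"dy":1.5,"dz":0,"ax":0,"ay":0,"az":0},{"dx":-33,"dy":1.8,"dz":0,"ax":0,"ay":0,"az":0},{"dx":-36,"dy":2,"dz":0,"ax":0,"ay":0,"az":0},{"dx":-39,"dy":2,"dz":0,"ax":0,"ay":0,"az":0},{"dx":-42,"dy":2.2,"dz":0,"ax":0,"ay":0,"az":0},{"dx":-42,"dy":2.2,"dz":0,"ax":0,"ay":0,"az":0}]'
```

```text
clock: 9.15
ee_pos: [512.2, 142.5, 77.1]
orientation: [3.133, -0.001, 1.519]
force: [10.0, 0.4, -3.0]
width: 17.9
```

The thumb moved 39 mm and met its end stop (10 N). Release, rise and return above the block.

```bash
python3 -m jog '[{"dx":3,"dy":0,"dz":0,"ax":0,"ay":0,"az":0},{"dx":3,"dy":0,"dz":0,"ax":0,"ay":0,"az":0},{"dx":3,"dy":0,"dz":0,"ax":0,"ay":0,"az":0},{"dx":3,"dy":0,"dz":0,"ax":0,"ay":0,"az":0},{"dx":3,"dy":0,"dz":30,"ax":0,"ay":0,"az":0},{"dx":3,"dy":0,"dz":65,"ax":0,"ay":0,"az":0},{"dx":3,"dy":0,"dz":100,"ax":0,"ay":0,"az":0},{"dx":3,"dy":-15,"dz":108,"ax":0,"ay":0,"az":0},{"dx":6,"dy":-55,"dz":108,"ax":0,"ay":0,"az":0},{"dx":9,"dy":-95,"dz":108,"ax":0,"ay":0,"az":0},{"dx":12,"dy":-140,"dz":108,"ax":0,"ay":0,"az":0},{"dx":14,"dy":-180,"dz":108,"ax":0,"ay":0,"az":0}]' 0.5 && python3 -m jog '[{"dx":0,"dy":0,"dz":0,"ax":0,"ay":0,"az":0},{"dx":0,"dy":0,"dz":0,"ax":0,"ay":0,"az":0}]' 1
python3 - <<'E'
from meas import *
P,C,uv=cloud('top')
b=(C[:,2]>C[:,0]+60)&(abs(P[:,2]-84)<4)&(np.hypot(P[:,0]-530,P[:,1]-139)<50)
if b.any(): print('thumb',P[b].mean(0))
E
```

```text
clock: 10.35
ee_pos: [521.6, -39.7, 183.0]
orientation: [-3.139, 0.0, 1.519]
force: [-0.2, -0.2, 0.2]
width: 46.9
clock: 10.55
ee_pos: [521.8, -38.5, 183.1]
orientation: [-3.139, -0.001, 1.516]
force: [-0.7, 0.5, -0.1]
width: 59.4
thumb [512.1 141.2  83. ]
```

```bash
python3 -m jog '[{"dx":1,"dy":1,"dz":0,"ax":0,"ay":0,"az":0},{"dx":1,"dy":1,"dz":-30,"ax":0,"ay":0,"az":0},{"dx":1,"dy":1,"dz":-60,"ax":0,"ay":0,"az":0},{"dx":1,"dy":1,"dz":-85,"ax":0,"ay":0,"az":0},{"dx":1,"dy":1,"dz":-99,"ax":0,"ay":0,"az":0},{"dx":1,"dy":1,"dz":-99,"ax":0,"ay":0,"az":0}]' && python3 -m jog '[{"dx":0,"dy":0,"dz":0,"ax":0,"ay":0,"az":0},{"dx":0,"dy":0,"dz":0,"ax":0,"ay":0,"az":0},{"dx":0,"dy":0,"dz":0,"ax":0,"ay":0,"az":0},{"dx":0,"dy":0,"dz":0,"ax":0,"ay":0,"az":0},{"dx":0,"dy":0,"dz":0,"ax":0,"ay":0,"az":0},{"dx":0,"dy":0,"dz":0,"ax":0,"ay":0,"az":0},{"dx":0,"dy":0,"dz":0,"ax":0,"ay":0,"az":0},{"dx":0,"dy":0,"dz":0,"ax":0,"ay":0,"az":0},{"dx":0,"dy":0,"dz":0,"ax":0,"ay":0,"az":0},{"dx":0,"dy":0,"dz":0,"ax":0,"ay":0,"az":0},{"dx":0,"dy":0,"dz":0,"ax":0,"ay":0,"az":0}]' 0.2 20 && python3 -m jog '[{"dx":-0.1,"dy":-2,"dz":0,"ax":0,"ay":0,"az":0},{"dx":-0.2,"dy":-4,"dz":0,"ax":0,"ay":0,"az":0},{"dx":-0.3,"dy":-6,"dz":0,"ax":0,"ay":0,"az":0},{"dx":-0.5,"dy":-9,"dz":0,"ax":0,"ay":0,"az":0},{"dx":-0.5,"dy":-9,"dz":0,"ax":0,"ay":0,"az":0}]'
```

```text
clock: 11.2
ee_pos: [522.0, -35.0, 83.2]
orientation: [-3.137, -0.001, 1.521]
force: [-0.7, 0.1, -0.0]
width: 94.3
clock: 12.3
ee_pos: [523.2, -36.4, 85.3]
orientation: [-3.14, 0.0, 1.519]
force: [-4.4, -0.8, 2.8]
width: 30.2
clock: 12.8
ee_pos: [522.7, -45.4, 85.3]
orientation: [-3.14, -0.0, 1.519]
force: [-5.3, 2.1, 3.9]
width: 30.0
```

The tray moved 9 mm with about 2 N, so it is free. Pull another 94 mm.

```bash
python3 -m jog '[{"dx":-0.4,"dy":-8,"dz":0,"ax":0,"ay":0,"az":0},{"dx":-0.9,"dy":-17,"dz":0,"ax":0,"ay":0,"az":0},{"dx":-1.4,"dy":-26,"dz":0,"ax":0,"ay":0,"az":0},{"dx":-1.9,"dy":-35,"dz":0,"ax":0,"ay":0,"az":0},{"dx":-2.4,"dy":-44,"dz":0,"ax":0,"ay":0,"az":0},{"dx":-2.8,"dy":-53,"dz":0,"ax":0,"ay":0,"az":0},{"dx":-3.3,"dy":-62,"dz":0,"ax":0,"ay":0,"az":0},{"dx":-3.8,"dy":-70,"dz":0,"ax":0,"ay":0,"az":0},{"dx":-4.2,"dy":-78,"dz":0,"ax":0,"ay":0,"az":0},{"dx":-4.6,"dy":-84,"dz":0,"ax":0,"ay":0,"az":0},{"dx":-4.8,"dy":-88,"dz":0,"ax":0,"ay":0,"az":0},{"dx":-4.8,"dy":-88,"dz":0,"ax":0,"ay":0,"az":0}]' && python3 -m jog '[{"dx":-0.1,"dy":-2,"dz":0,"ax":0,"ay":0,"az":0},{"dx":-0.2,"dy":-4,"dz":0,"ax":0,"ay":0,"az":0},{"dx":-0.3,"dy":-6,"dz":0,"ax":0,"ay":0,"az":0},{"dx":-0.3,"dy":-6,"dz":0,"ax":0,"ay":0,"az":0}]'
```

```text
clock: 14.0
ee_pos: [518.1, -134.1, 85.3]
orientation: [-3.14, 0.001, 1.519]
force: [-4.8, 1.1, 3.5]
width: 30.0
clock: 14.4
ee_pos: [518.0, -136.2, 85.3]
orientation: [-3.14, -0.006, 1.518]
force: [-4.0, 10.0, 6.0]
width: 30.1
```

The tray stopped at y = -136 (about 100 mm of travel) with 10 N. Ease off, open, rise clear and check.

```bash
python3 -m jog '[{"dx":0.2,"dy":3.5,"dz":0,"ax":0,"ay":0,"az":0},{"dx":0.2,"dy":3.5,"dz":0,"ax":0,"ay":0,"az":0}]' && python3 -m jog '[{"dx":0,"dy":0,"dz":0,"ax":0,"ay":0,"az":0},{"dx":0,"dy":0,"dz":0,"ax":0,"ay":0,"az":0},{"dx":0,"dy":0,"dz":0,"ax":0,"ay":0,"az":0},{"dx":0,"dy":0,"dz":0,"ax":0,"ay":0,"az":0},{"dx":0,"dy":0,"dz":0,"ax":0,"ay":0,"az":0},{"dx":0,"dy":0,"dz":30,"ax":0,"ay":0,"az":0},{"dx":0,"dy":0,"dz":65,"ax":0,"ay":0,"az":0},{"dx":0,"dy":0,"dz":100,"ax":0,"ay":0,"az":0},{"dx":0,"dy":0,"dz":135,"ax":0,"ay":0,"az":0},{"dx":0,"dy":0,"dz":140,"ax":0,"ay":0,"az":0},{"dx":0,"dy":0,"dz":140,"ax":0,"ay":0,"az":0}]' 1
python3 - <<'E'
from meas import *
for cam in('wrist','top','scene'):
    P,C,uv=cloud(cam,cam+'_end.png')
    k=(C.max(1)<70)&(abs(P[:,2]-95)<4)&(np.hypot(P[:,0]-518,P[:,1]+137)<28)
    if k.any():print(cam,'block',k.sum(),P[k].mean(0))
    g=(C[:,2]>C[:,0]+60)&(abs(P[:,2]-135)<8)&(P[:,0]>650)&(P[:,0]<900)
    if g.any():print('cap',P[g].mean(0))
E
```

```text
clock: 14.6
ee_pos: [518.1, -135.6, 85.3]
orientation: [-3.141, 0.0, 1.519]
force: [-5.7, 1.4, 3.8]
width: 30.1
clock: 15.7
ee_pos: [519.4, -136.3, 226.7]
orientation: [3.138, 0.001, 1.519]
force: [-0.4, 0.3, -0.7]
width: 93.9
wrist block 797 [ 518.1 -135.9   95.1]
cap [711.7 -83.5 133.5]
top block 270 [ 517.4 -135.9   95.1]
cap [718.2 -82.8 134.1]
scene block 59 [ 524.2 -134.4   95. ]
cap [722.5 -82.6 133.5]
```

View pics/scene_end.png

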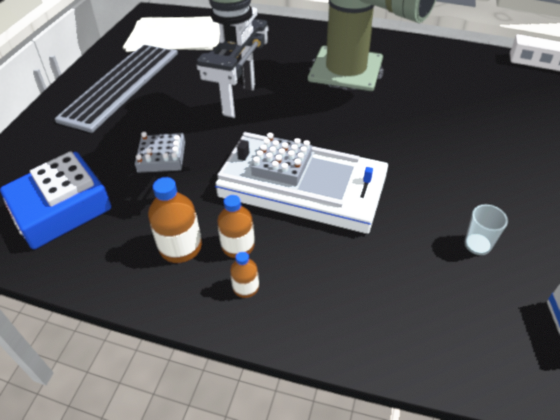

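The end picture shows the tray out (block at 243,150), the thumb at the other end (368,175), the bottles unmoved and the gripper high and clear. Same-camera readings put the block 99 mm further out and the bottle's cap within 0.1 mm of before.

```bash
python3 -c "
from workcell import manip;print(manip.sign_off())"
```

```text
the job is handed in; nothing more can be done
None
```

The tray is fully out against its stop and let go, and the job is handed in at about 16 s of the 64 s allowed.

- **First pull:** the tray stopped dead after about 3 mm with 14.5 N, so it was locked.
- **Lock:** I pushed the blue thumb piece 39 mm to the other end of its slot, where it met the end at 10 N.
- **Second pull:** the tray then slid with about 1–2 N and stopped at about 10 N against its stop.

**Last checks:** the top camera showed the grip block 99 mm further out than at the start. The middle-sized bottle's cap was within 0.1 mm of where it began, and the bottle was still standing. The gripper was open, about 110 mm above the block, and touching nothing.

**Disagreements:** the cameras differed from each other by up to about 7 mm on the block and about 11 mm on the cap across x. They agreed within 2 mm along the tray's travel, so I compared start and end in the same camera. The wrist force read a few N sideways while gripping and fell back to about zero on release. One early move was refused because its rows left out some fields, and nothing moved.

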